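# Change over sample bottles at the dairy analyser

### The arm

A 7-joint arm with a two-finger parallel gripper is mounted at the origin on the work surface. World frame = base frame: x ahead of the robot, y to its left, z up, the work surface at z = 0. Lengths are in m, angles in rad, forces in N, time in s.
With the tool pointing down it reaches from about 0.4 to 0.9 m from the base axis. Payload 5.5 kg.
Tool frame: the origin (TCP) lies between the finger pads; the fingertips stand r.nose_length ahead of it and the grasp point (between the pads) lies 11 mm behind it (r.nose_length is the distance from the TCP to the fingertips, in m); z points along the fingers, y is the line along which they close (so a half turn about z gives the same grasp; the last joint's range is limited). The gripper opens to 85 mm and grips with 20 to 120 N. Pads are 22 mm wide; open, the fingers measure 114 mm over their backs; the gripper's body (76 mm by 85 mm) begins 54 mm behind the grasp point. The pads swing forward as they close: fully open they stand 13 mm farther back than shut.
Start: joints at [1.596, 0.501, -0.427, 1.55, 0.221, 1.138, -0.21], TCP at [0.153, -0.632, 0.2] pointing down, gripper open.
Joint ranges: [-2.88, 2.88], [-0.31, 2.03], [-1.54, 1.56], [0.2, 2.42], [-1.41, 4.55], [0.19, 2.02], [-2.57, 2.57]. Speed limits (rad/s): [2.57, 2.57, 3.14, 3.14, 3.14, 3.14, 3.14].

### API

Orientations are given as a unit quaternion [w, x, y, z].
In Python, from rig import status, grab_frame, get_calibration, workorder, spotter, r gives the robot as it stands.
- The arm moves only by the shell command python3 -m creep 'ROWS' [FORCE]. ROWS is JSON, one flat list of numbers, 5 for each row, row after row: the shift along the tool's x, y, z in cm, then the turn about the tool's z in rad, then the opening, from 0 (shut) to 1 (fully open). A call has 1 to 12 rows; each row shifts and turns the commanded pose from where the row before left it, along the tool's axes as they then stand; what a row does not reach is not made up. A row lasts 1/10 s, in which the tool goes at most 50 mm and 8.59 degrees, less where a joint would pass 70% of its speed; a pose out of reach is approached as far as the arm can. A call with a gripper value outside its range is refused whole. The fingers move at their own pace and stop on an object; FORCE is the grip in N (left out, the last holds). Time passes only in rows, so rows that do not move let the fingers close. It gives the time, the measured TCP pose, the force, the opening and the grip force at its end, in the units of the state.
- status.observe(): the state, without advancing time (a new reading comes with each control period).
- grab_frame(name): name is "side" or "top"; returns the picture (400x640x3 uint8, blue, green, red); there is no depth.
- get_calibration(name): a dict with "fx", "fy", "cx", "cy" (pixels), "R" (3x3) and "t" (3): a world point X has camera coordinates R X + t. Camera axes: x right, y down, z forward; pixel columns grow to the right and rows downward; lengths in m; the calibration is good to about 2 mm. A picture is of the moment at which its call begins. get_calibration takes no time and is no camera call.
- workorder.sign_off(): hands the job in; it is judged then, once.
Trained networks look in the newest picture that a camera, given by its name, has taken for a name from the list of things; names that differ only in an ending like _2 or _b are one class to them, and where a whole thing is asked for, a point or a joint stands for the part that bears it (a point fixed in the world has none). Each returns a list of dicts, best first, with "p" (0 to 1); they miss things now and then, are a little off and sometimes report something else, mostly with a low value. They report only what shows in the picture. A call takes as long as a camera call. They do not tell look-alikes from the thing itself.
- spotter.search_frame(query, camera): "extent" ([left, top, right, bottom] in pixels, round what is visible of it).
- spotter.regions_of(query, camera): "pixels" (400x640 bool, what is visible of it) and "extent" ([left, top, right, bottom] in pixels, round what is visible of it).
- spotter.pinpoint(query, camera): "centre" ([row, column] in pixels: a listed point, or the origin of a listed thing).
The state is a dict: "time": time; "q": joint angles; "joint_velocities": joint speeds; "joint_efforts": joint torques, N m; "position": TCP position; "orientation": TCP orientation; "wrist_force": force on the tool from outside, world axes, zero at the start; "moment": the same for the moment, N m; "finger_gap": finger opening in m; "finger_force": force on a finger pad.
Only numpy, scipy, OpenCV 4.12 (cv2) and the standard library are available. Lean on these libraries where they do the work, as an engineer would, in place of code of your own. Each camera call takes 0.05 s, during which the arm holds its last target. There are 200 camera calls.

### The job

The reading from the squat round bottle is finished and the tall slim bottle is next. Screw the squat bottle's blue cap fully shut (clockwise), and only then unscrew the tall bottle's cap fully open (anticlockwise), so that both samples are never open together. The square bottle is not part of this: its cap stays shut.

Things in the scene. Friction and masses are not known exactly. Their poses are not given: they have to be found in the camera images.
- squat_bar (a point): Centre (half-way up) of the upright bar on top of the blue cap of the squat round white bottle (body 84 mm across, lowest of three); 112 mm above the bench. Bar 50 mm long, 16 thick, 28 high; it stands on the cap's flat round skirt (52 mm across, top 14 mm below this point). x runs along the bar, y across it (pinch along y from above), z up the turning axis; turns with the cap.
- tall_bar (a point): The same point and axes on the tall slim round white bottle (body 62 mm across); 175 mm above the bench. All three bottles have the same blue cap and bar and stand bolted down, each on a rectangular grey base plate 110 x 90 mm. Caps turn about their upright centre line and neither rise nor sink.
- squat_cap (a joint): Turn of the squat bottle's cap, rad: 0 = fully shut, at a firm stop, bar parallel to the long (110 mm) sides of its base plate; grows anticlockwise seen from above to 1.25 = fully open, at a firm stop. Starts nearly open (0.85 to 1.2). Light friction (0.05 N m); stays where it is left.
- tall_cap (a joint): Turn of the tall bottle's cap, rad, same meaning and friction: 0 fully shut, bar parallel to the base plate's long sides; 1.25 fully open, anticlockwise from above. Starts nearly shut (0 to 0.25).
- square_cap (a joint): Turn of the cap of the square-bodied white bottle (64 mm wide, middle height, bar centre 140 mm above the bench), same meaning. Starts at 0, shut, and is to be left so.
Mind the look-alikes: they are no part of the job. Leave any turquoise or yellow look-alike of the part that bears squat_bar alone.

How it is judged:
On the way, in this order (a step that is already met when the one before it is completed fails the run):
1. the squat bottle's cap is screwed shut while the tall one's is still shut (value of joint squat_cap below 0.18 rad and value of joint tall_cap below 0.5 rad), for 0.2 s.
2. the tall bottle's cap is unscrewed fully (value of joint tall_cap above 1.07 rad and value of joint squat_cap below 0.18 rad), for 0.2 s.
At the end, for the whole second after the job is handed in: The squat bottle's cap is shut to within 0.18 rad (10 degrees), the tall bottle's cap is open to within 0.18 rad of its 1.25 rad stop, and the square bottle's cap is still shut (below 0.25 rad) (all of step 2 and value of joint square_cap below 0.25 rad); the robot touches nothing.
It fails at once if the tall bottle is opened while the squat one is still open (value of joint tall_cap above 0.5 rad and value of joint squat_cap above 0.3 rad).
It fails at once if the square bottle's cap is unscrewed (value of joint square_cap above 0.25 rad).
It also fails if it takes over 54 s, if anything falls off the work surface, if the arm or the gripper's body presses on something with over 40 N, if the wrist force passes 120 N, or if a joint passes its speed limit or range.

## Working session

There is one attempt and no reset: what is moved stays moved. The work goes in short steps, Python scripts to look and compute and a shell command to move; the robot and the scene stay as the last step left them, time stands still between calls to the robot, and variables do not carry over. Pictures are saved under pics/ and viewed, at most 10 in all, crops included, and the job is handed in when it is done.

```bash
mkdir -p pics
python3 - <<'E'
from rig import status, grab_frame, get_calibration, spotter, r
import cv2, numpy as np
s=status.observe(); print(s['time'],s['position'],s['orientation'],s['finger_gap'],r.nose_length)
for c in('top','side'):
    im=grab_frame(c); cv2.imwrite(f'pics/{c}0.png',im)
    k=get_calibration(c); R=np.array(k['R']);print(c,(-R.T@np.array(k['t'])).round(3))
    for q in('squat_bar','tall_bar'):
        for d in spotter.pinpoint(q,c):print(q,np.round(d['centre']),round(d['p'],2))
E
```

```text
0.0 [ 0.15291809 -0.63098809  0.19926599] [-9.58377896e-04  9.92933888e-01  1.18664939e-01 -8.74743486e-05] 0.08529962907493543 0.008
top [0.295 0.002 1.199]
squat_bar [186. 310.] 0.9
squat_bar [254. 312.] 0.81
squat_bar [244. 384.] 0.62
squat_bar [243. 219.] 0.57
tall_bar [170. 204.] 0.82
side [ 0.186 -0.508  0.846]
squat_bar [228. 272.] 0.79
squat_bar [158. 238.] 0.68
squat_bar [291. 317.] 0.62
squat_bar [196. 329.] 0.58
tall_bar [106. 291.] 0.86
```

View pics/top0.png

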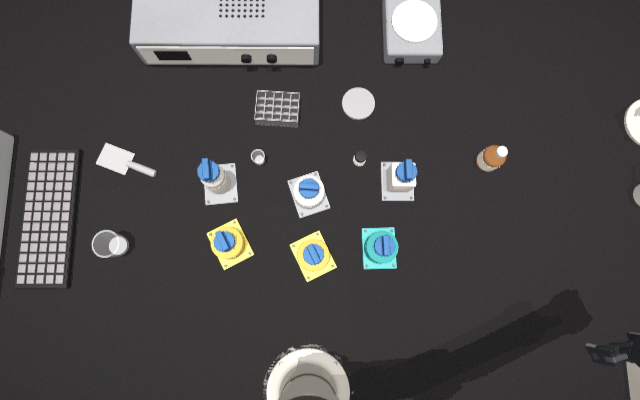

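View pics/side0.png

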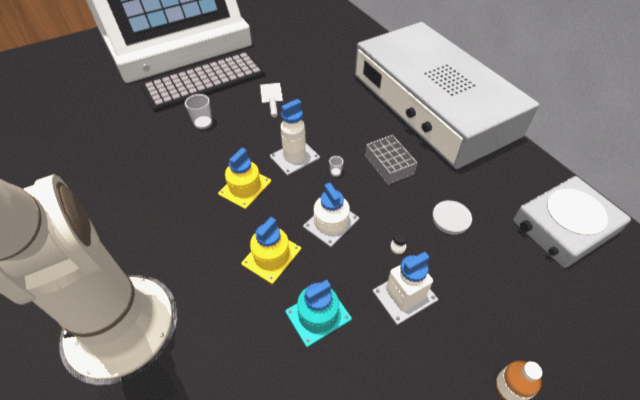

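Pictures: the white bottles are the squat one at top (309,188) / side (331,205), the tall one at top (206,170) / side (292,110), and the square one at top (405,175) / side (413,270). Three look-alikes sit nearer the robot: yellow at top (225,243) and (313,255), turquoise at (382,246). The squat one meant is the white round body at top (309,188). I'll confirm it in a crop and measure.

```bash
cat > h.py <<'E'
import numpy as np, cv2
from rig import *
def cam(c):
    k=get_calibration(c); return np.array([[k['fx'],0,k['cx']],[0,k['fy'],k['cy']],[0,0,1]]),np.array(k['R']),np.array(k['t'])
def onz(c,uv,z):
    K,R,t=cam(c); o=-R.T@t; uv=np.atleast_2d(uv); d=np.c_[uv,np.ones(len(uv))]@np.linalg.inv(K).T@R
    return o+d*((z-o[2])/d[:,2])[:,None]
def tri(a,b):
    P=[K@np.c_[R,t] for K,R,t in (cam('top'),cam('side'))]
    X=cv2.triangulatePoints(P[0],P[1],np.array(a,float)[:,None],np.array(b,float)[:,None]).ravel(); return X[:3]/X[3]
E
python3 - <<'E'
from h import *
im=cv2.imread('pics/top0.png'); im2=cv2.imread('pics/side0.png')
print('squat',tri((310,186),(329,196)).round(3),onz('top',(310,186),.112).round(3))
print('tall',tri((204,170),(291,106)).round(3),onz('top',(204,170),.175).round(3))
def ang(p): 
    r=cv2.minAreaRect(p.astype(np.float32)); b=cv2.boxPoints(r); e=[b[1]-b[0],b[2]-b[1]]; e.sort(key=lambda v:-np.hypot(*v))
    return r[0],[np.hypot(*v) for v in e],np.arctan2(e[0][1],e[0][0])
hsv=cv2.cvtColor(im,cv2.COLOR_BGR2HSV)
for n,(u,v),zb in(('squat',(309,193),.112),('tall',(219,184),.175),('square',(398,180),.14)):
    # grey plate: bright low-sat pixels around
    m=((hsv[...,2]>110)&(hsv[...,1]<60)).astype(np.uint8); m2=np.zeros_like(m); m2[v-32:v+32,u-30:u+30]=m[v-32:v+32,u-30:u+30]
    m2=cv2.morphologyEx(m2,cv2.MORPH_CLOSE,np.ones((3,3)));n_,l,st,ce=cv2.connectedComponentsWithStats(m2); k=1+np.argmax(st[1:,4]); ys,xs=np.where(l==k)
    print(n,'plate',ang(onz('top',np.c_[xs,ys],.01)[:,:2]),st[k])
a=cv2.resize(im[150:225,185:335],None,fx=5.3,fy=5.3,interpolation=cv2.INTER_CUBIC)[:, :800]
cv2.imwrite('pics/crop.png',a)
E
```

```text
squat [ 0.51  -0.004  0.11 ] [[ 0.514 -0.005  0.112]]
tall [0.542 0.247 0.174] [[0.54  0.247 0.175]]
squat plate ((0.5128186345100403, -0.002388492226600647), [np.float32(0.11151434), np.float32(0.09209159)], np.float32(0.33273014)) [287 171  43  48 999]
tall plate ((0.540657103061676, 0.24591301381587982), [np.float32(0.11174408), np.float32(0.09857901)], np.float32(0.10544426)) [ 200  163   38   43 1071]
square plate ((0.5489560961723328, -0.25014203786849976), [np.float32(0.107340455), np.float32(0.097877115)], np.float32(0.00023849531)) [381 162  36  39 985]
```

View pics/crop.png

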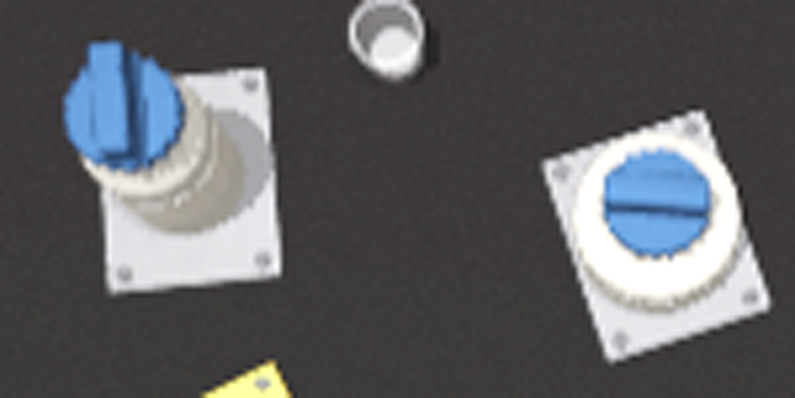

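The crop shows both white round bottles. The squat bar at crop (656,205) lies nearly along world y, at yaw about 1.45–1.48 with the plate at 0.32–0.33. The tall bar at (115,100) is almost parallel to its plate (about 0.09). Heights triangulate to 0.110 and 0.174, as described. Next: raise, then travel over the squat bottle.

```bash
python3 -m creep '[0,0,-5,0,1, 0,0,-5,0,1, 2.5,-2.6,0,0,1, 2.5,-2.6,0,0,1, 2.5,-2.6,0,0,1, 2.5,-2.6,0,0,1, 2.5,-2.6,0,0,1, 2.5,-2.6,0,0,1, 2.5,-2.6,0,0,1, 2.5,-2.6,0,0,1, 2.5,-2.6,0,0,1, 2.5,-2.6,0,0,1]' 40
python3 -m creep '[2.5,-2.6,0,0,1, 2.5,-2.6,0,0,1, 2.5,-2.6,0,0,1, 2.5,-2.6,0,0,1, 2.5,-2.6,0,0,1, 2.5,-2.6,0,0,1, 2.5,-2.6,0,0,1, 2.5,-2.6,0,0,1, 2.5,-2.6,0,0,1, 2.5,-2.6,0,0,1, 0,0,0,0,1, 0,0,0,0,1]'
python3 -m creep '[0,0,0,-0.135,1, 0,0,0,-0.135,1, 0,0,0,-0.135,1, 0,0,0,-0.135,1, 0,0,0,-0.135,1, 0,0,0,-0.135,1, 0,0,0,-0.135,1, 0,0,0,-0.135,1, 0,0,0,-0.135,1, 0,0,0,0,1, 0,0,0,0,1]'
cat >> h.py <<'E'
def goal(xy,z,yaw):
    s=status.observe(); w,x,y,zz=s['orientation']; ya=2*np.arctan2(y,x); p=s['position']; d=np.array(xy)-p[:2]
    print('t',round(s['time'],2),'pos',p.round(4),'yaw',round(ya,3),'q7',round(s['q'][6],2),'F',s['wrist_force'].round(1) if hasattr(s['wrist_force'],'round') else s['wrist_force'],'M',np.round(s['moment'],2),'gap',round(s['finger_gap'],4))
    X=np.array([np.cos(ya),np.sin(ya)]);Y=np.array([np.sin(ya),-np.cos(ya)])
    print('shift cm',(100*np.array([d@X,d@Y,p[2]-z])).round(2),'turn',round(ya-yaw,3))
E
python3 -c "
from h import *
goal((.513,-.003),.110,1.46); cv2.imwrite('pics/s1.png',cv2.resize(grab_frame('side')[110:260,230:430],None,fx=4,fy=4))"
```

```text
time: 1.5
position: [0.3354, -0.3187, 0.3005]
orientation: [0.0, 0.993, 0.119, -0.0]
wrist_force: [0.9, -0.5, 0.4]
finger_gap: 0.0855
finger_force: 0.0
time: 2.7
position: [0.5165, -0.0076, 0.3002]
orientation: [-0.0, 0.993, 0.12, -0.0]
wrist_force: [-0.0, -1.0, 0.2]
finger_gap: 0.0853
finger_force: 0.0
time: 3.8
position: [0.5162, -0.01, 0.3001]
orientation: [0.0, 0.749, 0.662, -0.0]
wrist_force: [-0.3, -0.3, 0.4]
finger_gap: 0.0853
finger_force: 0.0
t 3.8 pos [ 0.5162 -0.01    0.3001] yaw 1.447 q7 -0.45 F [-0.3 -0.3  0.4] M [ 0.06 -0.02  0.05] gap 0.0853
shift cm [ 0.66 -0.4  19.01] turn -0.013
```

View pics/s1.png

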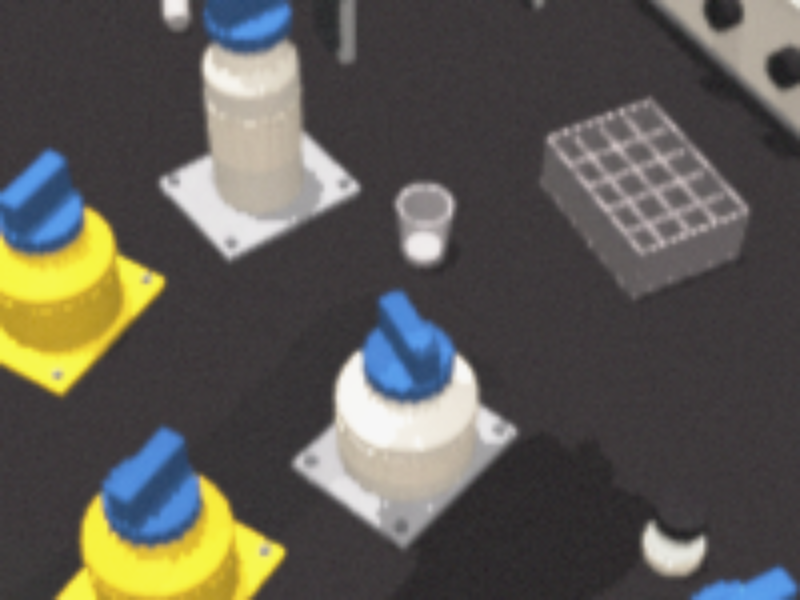

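The close view shows the white squat bottle's bar at crop (405,325), clear of the fingers above. It lies crosswise as estimated, so I correct and descend.

```bash
python3 -m creep '[0.6,-0.4,0,0,1, 0,0,3,0,1, 0,0,3,0,1, 0,0,3,0,1, 0,0,3,0,1, 0,0,2,0,1, 0,0,1.5,0,1, 0,0,1.5,0,1, 0,0,1,0,1, 0,0,0.8,0,1, 0,0,0,0,1, 0,0,0,0,1]'
python3 -c "
from h import *
goal((.513,-.003),.110,1.46)"
```

```text
time: 5.05
position: [0.5137, -0.002, 0.1127]
orientation: [0.0, 0.748, 0.664, 0.0]
wrist_force: [-0.2, 0.4, -0.2]
finger_gap: 0.0853
finger_force: 0.0
t 5.05 pos [ 0.5137 -0.002   0.1127] yaw 1.453 q7 -0.66 F [-0.2  0.4 -0.2] M [-0.01  0.02  0.01] gap 0.0853
shift cm [-0.11 -0.06  0.27] turn -0.007
```

```bash
python3 -m creep '[0,0,0.2,0,0, 0,0,0,0,0, 0,0,0,0,0, 0,0,0,0,0, 0,0,0,0,0, 0,0,0,0,0, 0,0,0,0,0, 0,0,0,0,0, 0,0,0,0,0, 0,0,0,0,0]' 35
python3 -c "
from h import *
goal((.513,-.003),.110,0.36)"
```

```text
time: 6.05
position: [0.5133, -0.0021, 0.1103]
orientation: [-0.0, 0.748, 0.664, 0.0]
wrist_force: [0.7, -0.3, 0.7]
finger_gap: -0.0003
finger_force: 0.0
t 6.05 pos [ 0.5133 -0.0021  0.1103] yaw 1.453 q7 -0.67 F [ 0.7 -0.3  0.7] M [-0.07 -0.06 -0.05] gap -0.0003
shift cm [-0.09 -0.02  0.03] turn 1.093
```

Fingers shut with nothing between them, so I'll look.

```bash
python3 -c "
from h import *
a=grab_frame('side')[120:270,230:430]; b=grab_frame('top')[130:230,250:370]
for n,c in(('side',0),('top',1)):
  K,R,t=cam(n); X=R@np.array([.5133,-.0021,.1103])+t; print(n,(K@X/X[2]))
a=cv2.resize(a,(600,450));b=cv2.resize(b,None,fx=2,fy=2)
o=np.zeros((450,800,3),np.uint8);o[:,:560]=a[:,:560];o[:200,560:800]=b
cv2.imwrite('pics/s2.png',o)"
```

```text
side [331.91230531 194.08486071   1.        ]
top [308.75796017 186.30560987   1.        ]
```

View pics/s2.png

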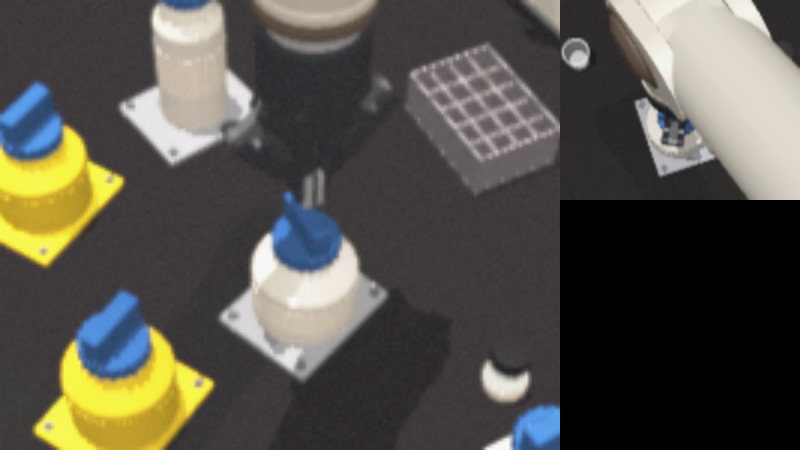

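```bash
python3 -c "
from h import *
K,R,t=cam('side')
def pr(P):
  X=R@np.array(P)+t; return (K@X/X[2])[:2]
a=cv2.imread('pics/side0.png');b=grab_frame('side');c=grab_frame('top');f=lambda i,r0,c0:cv2.resize(i[r0:r0+60,c0:c0+50],(400,480),interpolation=cv2.INTER_CUBIC)
A=f(a,160,305);B=f(b,160,305)
for P,col in(((.5133,-.0021,.1023),(0,0,255)),((.513,-.003,.126),(0,255,0))):
  u=(pr(P)-[305,160])*8
  for i in(A,B):cv2.circle(i,tuple(int(v) for v in u),3,col,-1)
cv2.imwrite('pics/s3.png',np.hstack([A,B]))"
```

```text
(no output)
```

View pics/s3.png

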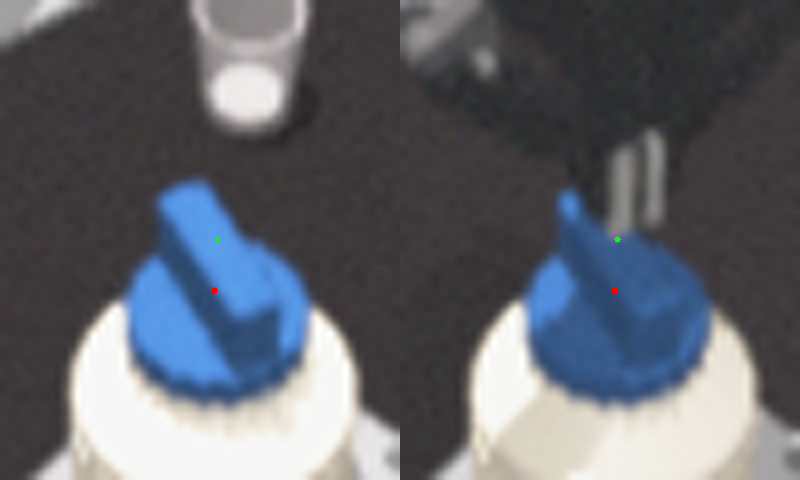

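The bar is where I predicted (green dot). The closed fingertips, at crop (635,232), seem to end at the top of the bar, higher than the reading says. I'll rise and check the real tip against the projected one, unobstructed.

```bash
python3 -m creep '[0,0,-3,0,0, 0,0,-3,0,0, 0,0,-2,0,0, 0,0,0,0,0, 0,0,0,0,0]'
python3 -c "
from h import *
p=np.array(status.observe()['position']);print(p)
o=[]
for n in('side','top'):
  K,R,t=cam(n)
  def pr(P):
    X=R@np.array(P)+t; return (K@X/X[2])[:2]
  b=grab_frame(n); c0,r0=(pr(p)-[25,30]).astype(int)
  B=cv2.resize(b[r0:r0+60,c0:c0+50],(400,480),interpolation=cv2.INTER_CUBIC)
  print(n,c0,r0)
  for dz,col in((-.008,(0,0,255)),(.011,(0,255,0)),(.03,(255,255,0))):
    u=(pr(p+[0,0,dz])-[c0,r0])*8; cv2.circle(B,tuple(int(v) for v in u),3,col,-1)
  o.append(B)
cv2.imwrite('pics/s4.png',np.hstack(o))"
```

```text
time: 6.75
position: [0.5133, -0.0024, 0.1902]
orientation: [0.0, 0.748, 0.664, -0.0]
wrist_force: [-0.6, 0.3, -0.5]
finger_gap: 0.0002
finger_force: 0.0
[ 0.51332879 -0.00244951  0.19023869]
side 307 140
top 284 149
```

View pics/s4.png

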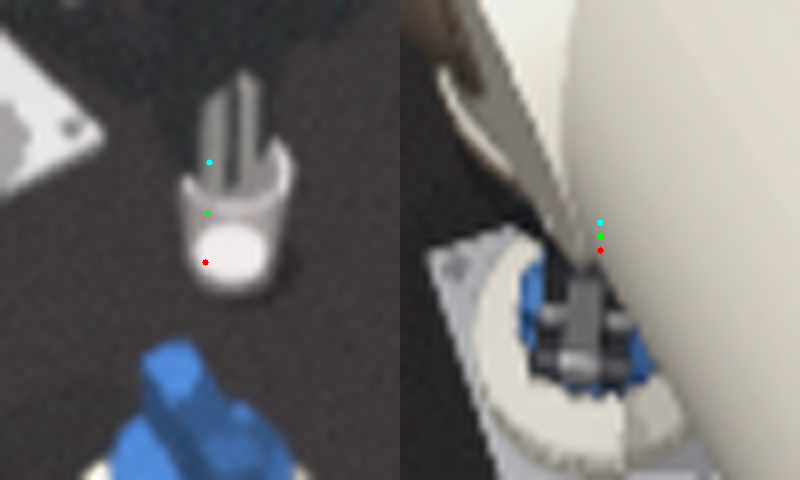

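The real closed tips, at side crop (228,195), sit about 65 px above the projected tip (205,262). That is about 25 mm higher than the reading implies. I'll open, go about 15 mm lower than before, and watch the force.

```bash
python3 -m creep '[0,0,0,0,1, 0,0,0,0,1, 0,0,0,0,1, 0,0,0,0,1, 0,0,3,0,1, 0,0,3,0,1, 0,0,2,0,1, 0,0,0.8,0,1, 0,0,0.7,0,1, 0,0,0,0,1, 0,0,0,0,1]' 25
python3 -m creep '[0,0,0,0,0, 0,0,0,0,0, 0,0,0,0,0, 0,0,0,0,0, 0,0,0,0,0, 0,0,0,0,0, 0,0,0,0,0, 0,0,0,0,0]' 25
python3 -c "
from h import *
goal((.513,-.003),.110,0.36)"
```

```text
time: 7.95
position: [0.514, -0.0019, 0.0961]
orientation: [0.0, 0.748, 0.664, 0.001]
wrist_force: [0.9, 0.2, -0.2]
finger_gap: 0.0855
finger_force: 0.0
time: 8.75
position: [0.5133, -0.0021, 0.0953]
orientation: [-0.0, 0.748, 0.664, 0.0]
wrist_force: [0.3, 0.8, 0.5]
finger_gap: 0.0
finger_force: 0.0
t 8.75 pos [ 0.5133 -0.0021  0.0953] yaw 1.453 q7 -0.68 F [0.3 0.8 0.5] M [-0.01  0.01 -0.04] gap 0.0
shift cm [-0.09 -0.02 -1.47] turn 1.093
```

```bash
python3 -c "
from h import *
for z in(.17,.182,.19,.2,.21):print(onz('side',(335.5,164.4),z).round(3))
a=grab_frame('side')[150:220,295:375];b=grab_frame('top')[140:220,270:350]
cv2.imwrite('pics/s5.png',np.hstack([cv2.resize(a,(400,350),interpolation=cv2.INTER_CUBIC),cv2.resize(b,(400,400),interpolation=cv2.INTER_CUBIC)[:350]]))"
```

```text
[[0.538 0.025 0.17 ]]
[[0.531 0.015 0.182]]
[[0.527 0.009 0.19 ]]
[[0.522 0.001 0.2  ]]
[[ 0.517 -0.007  0.21 ]]
```

View pics/s5.png

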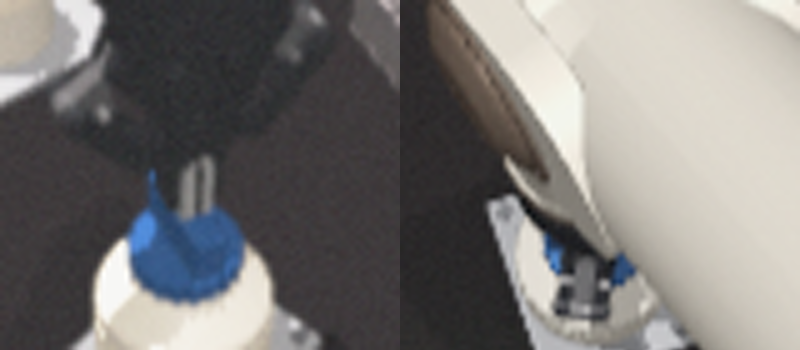

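The view suggests the tips stand at or above the bar, without contact. I'll probe downward gently with closed fingers to find the true height.

```bash
for i in 1 2 3 4 5 6 7; do [ "$(python3 -c "
from rig import status
print(int(abs(status.observe()['wrist_force'][2])<5))")" = 1 ] && python3 -m creep '[0,0,0.2,0,0, 0,0,0,0,0]' | grep -E 'position|wrist'; done
```

```text
position: [0.5136, -0.0021, 0.095]
wrist_force: [-5.2, -1.0, 17.7]
```

Contact came 2 mm lower, which fits the tips resting on the bar's top. So the tips are really about 39 mm above the reading. I'll rise, open, and go 1 cm below this contact height with force checks.

```bash
python3 -m creep '[0,0,-2,0,0, 0,0,-1.2,0,1, 0,0,0,0,1, 0,0,0,0,1, 0,0,0,0,1, 0,0,1,0,1, 0,0,1,0,1, 0,0,1,0,1, 0,0,0,0,1]' 25|grep -E 'pos|wri|gap'
for i in 1 2 3 4 5; do [ "$(python3 -c "
from rig import status
print(int(abs(status.observe()['wrist_force'][2])<5))")" = 1 ] && python3 -m creep '[0,0,0.2,0,1, 0,0,0,0,1]' | grep -E 'position|wrist'; done
python3 -m creep '[0,0,0,0,0, 0,0,0,0,0, 0,0,0,0,0, 0,0,0,0,0, 0,0,0,0,0, 0,0,0,0,0, 0,0,0,0,0, 0,0,0,0,0]' 25
```

```text
position: [0.5116, -0.0021, 0.0932]
wrist_force: [0.9, -0.1, 0.1]
finger_gap: 0.0851
position: [0.5133, -0.0019, 0.0932]
wrist_force: [-0.2, 0.4, 0.5]
position: [0.5134, -0.0022, 0.0914]
wrist_force: [-0.4, 0.5, -0.1]
position: [0.5133, -0.0022, 0.0892]
wrist_force: [-1.1, 0.1, -0.1]
position: [0.5132, -0.0022, 0.0871]
wrist_force: [-0.3, 0.5, -0.4]
position: [0.5132, -0.0022, 0.0851]
wrist_force: [-0.4, -0.9, -0.3]
time: 11.75
position: [0.5133, -0.0019, 0.0854]
orientation: [-0.0, 0.748, 0.664, 0.0]
wrist_force: [-0.7, 0.9, 2.7]
finger_gap: 0.0151
finger_force: 25.9
```

Gripped: gap 15 mm, low side force. Now screw shut (clockwise is positive about tool z).

```bash
python3 -m creep '[0,0,0,0.13,0, 0,0,0,0.13,0, 0,0,0,0.13,0, 0,0,0,0.13,0, 0,0,0,0.13,0, 0,0,0,0.13,0, 0,0,0,0.13,0, 0,0,0,0.13,0, 0,0,0,0,0, 0,0,0,0,0]'
python3 -c "
from h import *
goal((.513,-.003),.0854,0.33)"
```

```text
time: 12.75
position: [0.5132, -0.0018, 0.0854]
orientation: [0.0, 0.978, 0.207, -0.0]
wrist_force: [-1.7, 1.5, 4.4]
finger_gap: 0.0152
finger_force: 25.9
t 12.75 pos [ 0.5132 -0.0018  0.0854] yaw 0.416 q7 -1.59 F [-1.7  1.5  4.4] M [ 0.3   0.38 -0.08] gap 0.0152
shift cm [-0.07  0.1   0.  ] turn 0.086
```

```bash
python3 -m creep '[0,0,0,0.05,0, 0,0,0,0,0, 0,0,0,0.03,0, 0,0,0,0,0, 0,0,0,0,0]'
python3 -c "
from h import *
goal((.513,-.003),.0854,0.33)"
```

```text
time: 13.25
position: [0.5132, -0.0018, 0.0854]
orientation: [-0.0, 0.986, 0.166, -0.0]
wrist_force: [-1.8, 3.0, 5.5]
finger_gap: 0.0154
finger_force: 26.2
t 13.25 pos [ 0.5132 -0.0018  0.0854] yaw 0.334 q7 -1.66 F [-1.8  3.   5.5] M [ 0.51  0.54 -0.08] gap 0.0154
shift cm [-0.06  0.11  0.  ] turn 0.004
```

```bash
python3 -m creep '[0,0,0,0,1, 0,0,0,0,1, 0,0,0,0,1, 0,0,0,0,1, 0,0,-3,0,1, 0,0,-3,0,1, 0,0,-3,0,1, 0,0,-3,0,1, 0,0,-1,0,1, 0,0,0,0,1]'|grep -E 'pos|wri|gap'
python3 -m creep '[1.8,-3.75,0,0,1, 1.8,-3.75,0,0,1, 1.8,-3.75,0,0,1, 1.8,-3.75,0,0,1, 1.8,-3.75,0,0,1, 1.8,-3.75,0,0,1, 0,0,0,0.12,1, 0,0,0,0.12,1, 0,0,0,0,1, 0,0,0,0,1]'|grep -E 'pos|wri|gap'
python3 -c "
from h import *
goal((.5405,.2465),.148,.09)
a=grab_frame('side')[90:240,230:430];b=grab_frame('top')[150:230,270:350]
for d in spotter.pinpoint('squat_bar','top'):print(d['centre'],d['p'])
cv2.imwrite('pics/s6.png',np.hstack([cv2.resize(a,(400,300),interpolation=cv2.INTER_CUBIC),cv2.resize(b,(400,400),interpolation=cv2.INTER_CUBIC)[:300]]))"
```

```text
position: [0.5145, -0.0023, 0.2166]
wrist_force: [0.3, -0.2, -0.6]
finger_gap: 0.0853
position: [0.5412, 0.2453, 0.2138]
wrist_force: [-0.1, 0.6, -0.2]
finger_gap: 0.0858
t 15.25 pos [0.5412 0.2453 0.2138] yaw 0.096 q7 -2.23 F [-0.1  0.6 -0.2] M [ 0.   -0.02 -0.04] gap 0.0858
shift cm [-0.06 -0.13  6.58] turn 0.006
[245.0, 384.0] 0.65
[188.7, 306.9] 0.55
```

View pics/s6.png

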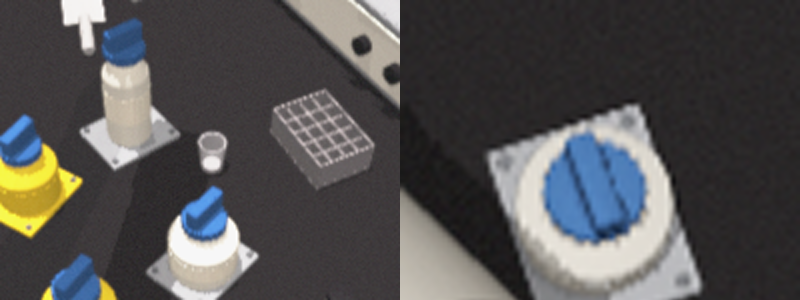

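The squat bar at (600,190) in the right crop is now parallel to its plate's long sides, so it is shut. The tall bar is still parallel to its plate too. I descend onto the tall bar, by the same 10 mm overlap.

```bash
python3 -m creep '[0,-0.1,2,0,1, 0,0,1.5,0,1, 0,0,1,0,1, 0,0,1,0,1, 0,0,0.5,0,1, 0,0,0.5,0,1, 0,0,0,0,1, 0,0,0,0,1]'|grep -E 'pos|wri|gap'
python3 -m creep '[0,0,0,0,0, 0,0,0,0,0, 0,0,0,0,0, 0,0,0,0,0, 0,0,0,0,0, 0,0,0,0,0, 0,0,0,0,0, 0,0,0,0,0]' 25
python3 -c "
from h import *
goal((.5405,.2465),.148,1.34)"
```

```text
position: [0.542, 0.247, 0.1506]
wrist_force: [-0.7, 0.1, 0.6]
finger_gap: 0.0851
time: 17.0
position: [0.5425, 0.2421, 0.1506]
orientation: [0.003, 0.999, 0.045, -0.0]
wrist_force: [-2.0, -10.3, 8.1]
finger_gap: 0.0151
finger_force: 27.1
t 17.0 pos [0.5425 0.2421 0.1506] yaw 0.09 q7 -2.28 F [ -2.  -10.3   8.1] M [-2.08  0.39  0.22] gap 0.0151
shift cm [-0.16 -0.46  0.26] turn -1.25
```

Gripped, but the tool was pulled 5 mm toward −y. I shift the command to relieve it, then unscrew.

```bash
python3 -m creep '[0,0.5,0,0,0, 0,0,0,0,0, 0,0,0,0,0]'|grep -E 'pos|wri|gap'
python3 -m creep '[0,0,0,-0.13,0, 0,0,0,-0.13,0, 0,0,0,-0.13,0, 0,0,0,-0.13,0, 0,0,0,0,0, 0,0,0,0,0]'
python3 -c "
from h import *
goal((.5425,.242),.148,1.32)"
```

```text
position: [0.5425, 0.2419, 0.1506]
wrist_force: [-0.5, -0.7, 2.2]
finger_gap: 0.0152
time: 17.9
position: [0.5424, 0.242, 0.1506]
orientation: [-0.0, 0.954, 0.3, 0.0]
wrist_force: [-0.7, -0.9, 5.4]
finger_gap: 0.0147
finger_force: 26.8
t 17.9 pos [0.5424 0.242  0.1506] yaw 0.61 q7 -1.82 F [-0.7 -0.9  5.4] M [-0.16  0.18  0.08] gap 0.0147
shift cm [0.01 0.   0.26] turn -0.71
```

```bash
python3 -m creep '[0,0,0,-0.13,0, 0,0,0,-0.13,0, 0,0,0,-0.13,0, 0,0,0,-0.13,0, 0,0,0,-0.1,0, 0,0,0,-0.05,0, 0,0,0,-0.03,0, 0,0,0,0,0, 0,0,0,0,0, 0,0,0,0,0]'
python3 -c "
from h import *
goal((.5425,.242),.148,1.34)"
```

```text
time: 18.9
position: [0.5424, 0.2419, 0.1506]
orientation: [0.0, 0.793, 0.609, 0.0]
wrist_force: [-1.0, -0.8, 5.1]
finger_gap: 0.015
finger_force: 26.8
t 18.9 pos [0.5424 0.2419 0.1506] yaw 1.31 q7 -1.21 F [-1.  -0.8  5.1] M [-0.22  0.17  0.08] gap 0.015
shift cm [0.01 0.01 0.26] turn -0.03
```

```bash
python3 -m creep '[0,0,0,-0.03,0, 0,0,0,0,0, 0,0,0,-0.02,0, 0,0,0,0,0]'
python3 -c "
from h import *
goal((.5425,.242),.148,1.34)"
python3 -m creep '[0,0,0,0,1, 0,0,0,0,1, 0,0,0,0,1, 0,0,0,0,1, 0,0,-2,0,1, 0,0,-3,0,1, 0,0,-4,0,1, 0,0,-4,0,1, 0,0,-1,0,1, 0,0,0,0,1]'|grep -E 'pos|wri|gap'
python3 -m creep '[0,3.5,0,0,1, 0,3.5,0,0,1, 0,3.5,0,0,1, 0,3.5,0,0,1, 0,0,0,0,1, 0,0,0,0,1]'|grep -E 'pos|wri'
python3 -c "
from h import *
b=grab_frame('top')[150:240,180:340];cv2.imwrite('pics/s7.png',cv2.resize(b,None,fx=5,fy=5,interpolation=cv2.INTER_CUBIC))"
```

```text
time: 19.3
position: [0.5424, 0.242, 0.1506]
orientation: [-0.0, 0.777, 0.63, 0.0]
wrist_force: [-0.3, -0.8, 6.2]
finger_gap: 0.0151
finger_force: 27.0
t 19.3 pos [0.5424 0.242  0.1506] yaw 1.362 q7 -1.16 F [-0.3 -0.8  6.2] M [-0.22  0.22 -0.39] gap 0.0151
shift cm [0.   0.01 0.26] turn 0.022
position: [0.5431, 0.2427, 0.2922]
wrist_force: [-0.2, 0.0, -0.5]
finger_gap: 0.0855
position: [0.6785, 0.2125, 0.2872]
wrist_force: [-0.8, 1.2, -0.3]
```

View pics/s7.png

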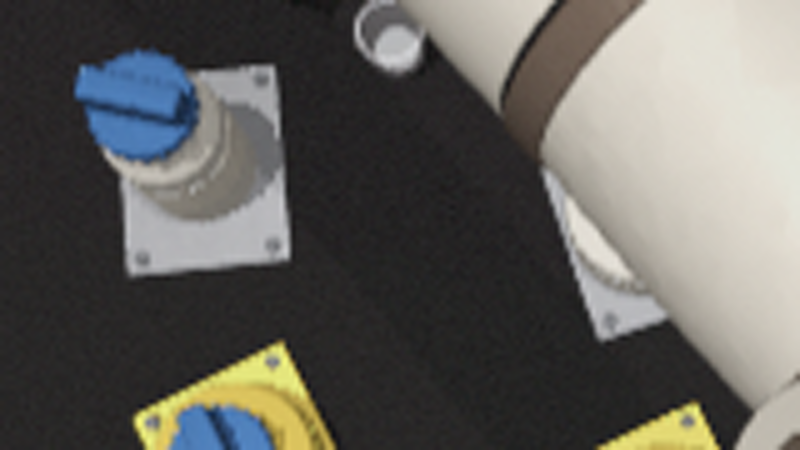

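The tall bar at crop (135,92) now lies across its plate. The opening stop was felt (moment −0.39 N m), and the gripper is clear of everything. Handing in.

```bash
python3 -c "
from rig import workorder
print(workorder.sign_off())"
```

```text
the job is handed in; nothing more can be done
None
```

I screwed the squat bottle's cap shut, then unscrewed the tall bottle's cap to its stop, left the square bottle untouched, and handed the job in at about 21 s; no verdict was returned.

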